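# Cover the consumables pot and hold its combination lock up, opened

### The job

Make the blue consumables pot ready for locking up: first set the loose steel cover on the pot so that it sits seated and level, and let go of it. Then, with the brass combination lock still in its nest, turn its dial until it clicks into the notch where the white pointer faces the green mark, and pull the shackle fully open. Finish while holding the opened lock by the bow of its shackle, hanging upright and still above the covered pot with its underside at least 5 cm clear of the cover's knob; leave everything else where it is.

Things in the scene. Friction and masses are not known exactly. Their poses are not given: they have to be found in the camera images.
- cover: loose round steel cover, 106 mm across, 250 g: a flange 4 mm thick (8 to 12 mm above its origin) over an 85 mm wide, 8 mm deep spigot with chamfered foot; on top a black upright cylindrical knob 28 mm across, from 12 to 44 mm above the origin. Origin at the centre of the spigot's underside, z up. Starts lying on the bench, spigot down; seated, the flange rests on the pot's rim and the origin is 8 mm below the rim
- pot: blue steel pot fixed to the bench, 100 mm outside, mouth 92 mm inside, 60 mm tall, with a small steel lug at its rim; origin at the centre of its underside
- pot_rim (a point): centre of the pot's mouth, at rim height (60 mm above the bench)
- nest: dark steel open tray fixed to the bench, 146 x 72 x 24 mm, floor 6 mm thick, in which the lock lies with 2 mm play all round; origin at the centre of its underside, x along its length
- lock: loose brass combination lock, about 0.47 kg with its dial and shackle; block 130 (x) x 56 (y) x 45 mm (z), origin at the centre of its underside, z up. The dial stands on its top at x = -40 mm, the shackle at x = +34 mm; a green mark on its top beside the dial lies towards the shackle (+x from the dial's axis)
- dial (a joint): angle of the dial's white pointer from the green mark, rad, growing counter-clockwise seen from above; starts between about 0.8 and 2.6. The dial clicks into a notch every 0.524 rad (twelve round the turn, one at 0), held there by a spring of about 0.05 N m; let go within 0.2 rad of a notch it snaps in. The shackle is free only with the dial in the notch at 0 (within 0.15 rad) and locked elsewhere; the dial ends at -3.1 and 3.1
- dial_grip (a point): point on the dial's vertical axis at a good height to grip, 73 mm above the lock's underside: the dial is an upright black cylinder 36 mm across, from 51 to 83 mm above the lock's underside, on a flange 48 mm across (45 to 51 mm)
- shackle (a joint): how far the shackle is drawn up out of the lock, m: 0 shut, 0.025 fully open (a stop). It slides with about 0.3 N of friction and, once unlocked, is drawn up against its own weight only, while the lock's weight keeps the lock in the nest; held by the bow, the lock hangs on the stop. If let go it slides shut
- bow (a point): middle of the shackle's bow: a level square steel bar 10 x 10 mm, 54 mm long along the lock's x, its middle 85 mm above the lock's underside when shut, on two round legs 10 mm thick, 44 mm apart; the nearer leg's surface is 47 mm from the dial's axis. 35 mm are free between the bar's underside and the lock's top
- bottle: white plastic spray bottle, 48 mm across, 110 mm tall; origin at the centre of its underside; not part of the job
- tin: steel tin with a red label, 68 mm across, 85 mm tall; origin at the centre of its underside; not part of the job
- mallet: hammer with a wooden handle, 260 mm long, lying down; origin under its middle; not part of the job
- flap_disc: green grinding disc, 100 mm across, 12 mm thick, lying flat; origin at the centre of its underside; not part of the job
- magnet: orange L-shaped welding magnet, 90 mm legs, 18 mm thick, lying flat; origin on the surface near its corner; not part of the job
Things that resemble listed ones, but are neither listed nor needed, are in the scene too. Several things have the shape of the lock; the one meant has the colours described above.

How it is judged:
By the outcome, as a careful person would: the job done as asked, in the order asked, and still so for the second after the job is handed in, while the arm keeps its last pose, push and grip.
It also fails if it takes over 72 s, if anything falls off the work surface, if the arm or the gripper's body presses on something with over 40 N, if the wrist force passes 120 N, or if a joint passes its speed limit or range.

### The arm

A 7-joint arm with a two-finger parallel gripper is mounted at the origin on the work surface. World frame = base frame: x ahead of the robot, y to its left, z up, the work surface at z = 0. Lengths are in m, angles in rad, forces in N, time in s.
With the tool pointing down it reaches from about 0.425 to 0.8 m from the base axis. Payload 8.3 kg.
Tool frame: the origin (TCP) lies at the very end of the fingers, on their centre line; the grasp point (between the pads) lies 19 mm behind it; z points along the fingers, y is the line along which they close (so a half turn about z gives the same grasp; the last joint's range is limited). The gripper opens to 85 mm and grips with 20 to 120 N. Pads are 22 mm wide; open, the fingers measure 114 mm over their backs; the gripper's body (76 mm by 85 mm) begins 54 mm behind the grasp point. The pads swing forward as they close: fully open they stand 13 mm farther back than shut.
Start: joints at [1.09, 0.383, 0.016, 1.37, -0.006, 1.388, -0.046], TCP at [0.254, -0.571, 0.231] pointing down, gripper open.
Joint ranges: [-2.95, 2.95], [-0.25, 2.06], [-1.52, 1.56], [0.18, 2.33], [-1.44, 4.58], [0.02, 2.06], [-3.01, 3.01]. Speed limits (rad/s): [2.39, 2.39, 3.01, 3.01, 3.14, 3.14, 3.14].

### API

Orientations are given as a unit quaternion [x, y, z, w].
In Python, from rig import manip gives the robot as it stands.
- The arm moves only by the tool move_arm, never from a script. Its argument "targets" is a list of rows, each an object of numbers: "x", "y", "z": the shift along the world's x, y, z in mm; "yaw": the turn about the world's z in degrees; "claw": the closure, from -1 (fully open) to 1 (shut). In form: [{"x": .., "y": .., "z": .., "yaw": .., "claw": ..}, ...]. A call has 1 to 20 rows; each row is the pose to reach, as a shift and turn from the pose commanded when the call began; what a row does not reach only later rows make up. A row lasts 1/12 s, in which the tool goes at most 41.7 mm and 7.16 degrees, less where a joint would pass 70% of its speed; a pose out of reach is approached as far as the arm can. A call with a gripper value outside its range is refused whole. The fingers move at their own pace and stop on an object; "squeeze" is the grip in N (left out, the last holds). Time passes only in rows, so rows that repeat a pose let the fingers close. It gives the time, the measured TCP pose, the force, the opening and the grip force at its end, in the units of the state.
- manip.read_state(): the state, without advancing time (a new reading comes with each control period).
- manip.camera(name): name is "scene" or "top"; returns the picture (480x640x3 uint8, red, green, blue); there is no depth.
- manip.camera_model(name): a dict with "fx", "fy", "cx", "cy" (pixels), "D" ([k1, k2, p1, p2, k3] as OpenCV has them; the pictures are not rectified), "R" (3x3) and "t" (3): a world point X has camera coordinates R X + t. Camera axes: x right, y down, z forward; pixel columns grow to the right and rows downward; lengths in m; the calibration is good to about 2 mm. A picture is of the moment at which its call begins. camera_model takes no time and is no camera call.
- manip.sign_off(): hands the job in; it is judged then, once.
The state is a dict: "clock": time; "qpos": joint angles; "joint_velocities": joint speeds; "tau": joint torques, N m; "ee_pos": TCP position; "eef_rot": TCP orientation; "ft_force": force on the tool from outside, world axes, zero at the start; "ft_torque": the same for the moment, N m; "grip_width": finger opening in m; "gripper_force": force on a finger pad.
Only numpy, scipy, OpenCV 4.12 (cv2) and the standard library are available. Lean on these libraries where they do the work, as an engineer would, in place of code of your own. Each camera call takes 0.05 s, during which the arm holds its last target. There are 200 camera calls.

## Working session

There is one attempt and no reset: what is moved stays moved. The work goes in short steps, Python scripts to look and compute and a tool call to move; the robot and the scene stay as the last step left them, time stands still between calls to the robot, and variables do not carry over. Pictures are saved under pics/ and viewed, at most 13 in all, crops included, and the job is handed in when it is done.

Besides the shell and the picture viewer there is one more tool, called after ">>>" as name(argument=value, ...) on one line, values as JSON. move_arm: Moves the arm, as the interface text tells. Its arguments: {"type":"object","properties":{"targets":{"type":"array"},"squeeze":{"type":"number"}},"required":["targets"]}

```bash
mkdir -p pics
python3 - <<'E'
from rig import manip
import cv2
for n in("top","scene"):
    cv2.imwrite(f"pics/{n}0.png",manip.camera(n)[:,:,::-1])
    m=manip.camera_model(n);print(n,m)
s=manip.read_state();print(s)
E
```

```text
top {'fx': 488.7650187872715, 'fy': 488.7650187872715, 'cx': 322.70558516198514, 'cy': 244.23550852667555, 'D': array([-0.10533221,  0.        ,  0.        ,  0.        ,  0.        ]), 'R': array([[ 0.01213617, -0.999912  , -0.00535751],
       [-0.98128698, -0.01088008, -0.19224333],
       [ 0.19216812,  0.00759035, -0.98133267]]), 't': array([0.07069273, 0.52850601, 1.10362146])}
scene {'fx': 518.8783612719402, 'fy': 518.8783612719402, 'cx': 321.8036234972876, 'cy': 245.15523796848547, 'D': array([-0.08077399,  0.        ,  0.        ,  0.        ,  0.        ]), 'R': array([[ 0.63781386,  0.77005882, -0.01424403],
       [ 0.64808138, -0.54659332, -0.53030771],
       [-0.41615382,  0.32900631, -0.84768558]]), 't': array([-0.40051236, -0.2468399 ,  1.39483433])}
{'clock': 0.1, 'qpos': array([ 1.0901279 ,  0.38419501,  0.01637858,  1.37103613, -0.00631658,
        1.38819764, -0.04648074]), 'joint_velocities': array([-0.00043954, -0.00231529,  0.00122964, -0.00238825, -0.00072515,
        0.00023468,  0.00172487]), 'tau': array([ 4.21250093e-03, -6.29136801e+01,  8.48217811e-01, -3.72758460e+01,
        1.69388397e-02,  1.04475752e-02, -1.52152518e-05]), 'ee_pos': array([ 0.25343234, -0.57082079,  0.23035922]), 'eef_rot': array([ 9.78254586e-01,  2.07405802e-01, -1.91335516e-04, -8.72983434e-04]), 'ft_force': array([-0.90721887, -0.46239088, -1.0150822 ]), 'ft_torque': array([-0.0296807 , -0.00693239, -0.02952233]), 'gripper_force': 0.0, 'grip_width': 0.08536875295292445}
```

View pics/top0.png

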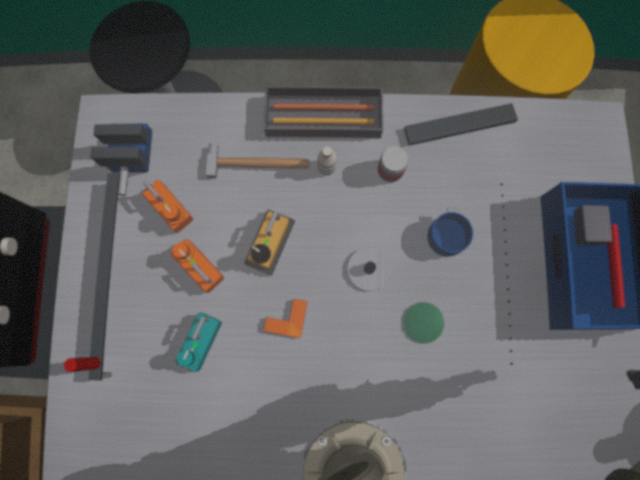

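View pics/scene0.png

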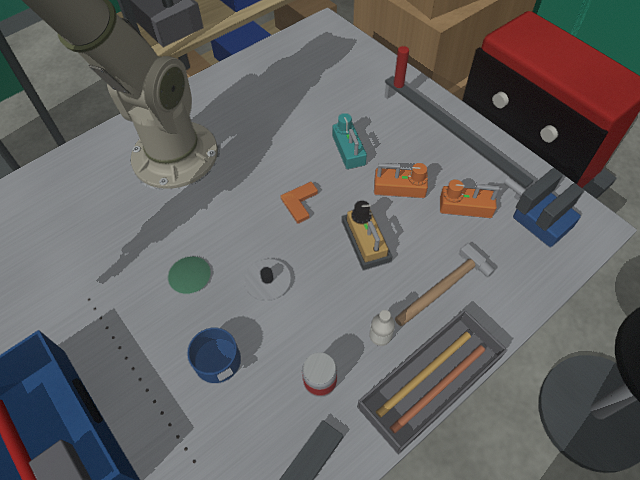

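The top view shows the brass lock in its nest at about (270,240), with the dial near (262,253), the cover at (368,268) and the pot at (451,234). The green disc, tin and bottle are nearby. Next I'll zoom in.

```bash
cat > h.py <<'E'
import numpy as np,cv2
from rig import manip
def KD(n):
    m=manip.camera_model(n);return np.array([[m['fx'],0,m['cx']],[0,m['fy'],m['cy']],[0,0,1]]),m['D'],m['R'],m['t']
def ray(n,u,v):
    K,D,R,t=KD(n);p=cv2.undistortPoints(np.array([[[u,v]]],float),K,D)[0,0]
    return -R.T@t,R.T@np.array([p[0],p[1],1])
def at(n,u,v,z):
    o,d=ray(n,u,v);return (o+d*(z-o[2])/d[2])[:2]
def tri(a,b):
    o1,d1=ray('top',*a);o2,d2=ray('scene',*b)
    s=np.linalg.lstsq(np.c_[d1,-d2],o2-o1,rcond=None)[0];p,q=o1+d1*s[0],o2+d2*s[1]
    return (p+q)/2,np.linalg.norm(p-q)
def proj(n,P):
    K,D,R,t=KD(n);return cv2.projectPoints(np.atleast_2d(P).astype(float),cv2.Rodrigues(R)[0],t,K,D)[0][:,0]
def crop(img,u0,v0,w,h,s):return cv2.resize(img[v0:v0+h,u0:u0+w],None,fx=s,fy=s,interpolation=cv2.INTER_CUBIC)
E
python3 - <<'E'
from h import *
T=cv2.imread('pics/top0.png');S=cv2.imread('pics/scene0.png')
a=np.hstack([crop(T,230,200,80,80,5),crop(S,330,190,80,80,5)])
b=np.hstack([crop(T,340,205,160,80,2.5),crop(S,170,250,160,80,2.5)])
cv2.imwrite('pics/z.png',np.vstack([a,b]))
hsv=cv2.cvtColor(T,cv2.COLOR_BGR2HSV)
# pot blue mask in region
m=np.zeros(T.shape[:2],np.uint8);m[200:270,415:485]=cv2.inRange(hsv,(100,80,20),(125,255,255))[200:270,415:485]
c=max(cv2.findContours(m,0,1)[0],key=cv2.contourArea);print(cv2.fitEllipse(c),cv2.boundingRect(c))
print('pot',at('top',*cv2.fitEllipse(c)[0],.06),'cover knob',at('top',369.5,267.5,.044))
print('lock', at('top',262,253,.083))
E
```

```text
((451.5329895019531, 232.5428466796875), (39.17568588256836, 40.52723693847656), 123.74832916259766) (431, 213, 42, 41)
pot [ 0.55761311 -0.22832643] cover knob [ 0.47442791 -0.03415219]
lock [0.49943627 0.21563945]
```

View pics/z.png

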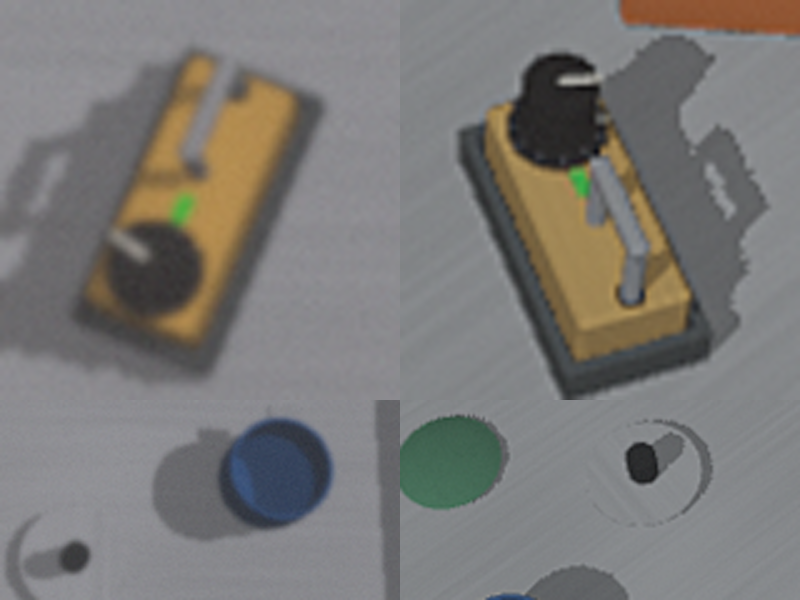

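Run:
```python
from h import *
far,e1=tri((275.6,213.6),(378,239));near,e2=tri((269.2,232.6),(370.2,222))
print(far,e1,near,e2)
f=at('top',275.6,213.6,.096);n=at('top',269.2,232.6,.096)
fs=at('scene',378,239,.096);ns=at('scene',370.2,222,.096);print(f,n,np.linalg.norm(f-n),fs,ns,np.linalg.norm(fs-ns))
# nest corners top (outer z~.024) 
c=np.array([(230+192/5,200+50/5),(230+325/5,200+100/5),(230+210/5,200+378/5),(230+72/5,200+318/5)])
C=np.array([at('top',*p,.024) for p in c]);print(C,C.mean(0),[np.linalg.norm(C[i]-C[i-1]) for i in range(4)])
d=C[0]+C[1]-C[2]-C[3];yaw=np.arctan2(d[1],d[0]);x=np.r_[np.cos(yaw),np.sin(yaw)];print('yaw',np.degrees(yaw),'bar',np.degrees(np.arctan2(*(f-n)[::-1])))
L=(C.mean(0)); print('bow pred',L+.034*x,'bow meas',(f+n)/2,(fs+ns)/2)
L2=(C.mean(0)+((f+n)/2-.034*x)+((fs+ns)/2-.034*x))/3
D=L2-.040*x;print('lock',L2,'dial',D,'dialtop pix',proj('top',[*D,.089]),proj('scene',[*D,.089]))
for a in(30,60,90,120):
  q=yaw+np.radians(a);P=[[*(D+r*np.r_[np.cos(q),np.sin(q)]),.089] for r in(.004,.017)]
  print(a,(proj('top',P)-[230,200])*5,(proj('scene',P)-[330,190])*5+[400,0])
# cover / pot via scene
print('knob tri',tri((369.7,267.2),(266.5,272)),at('scene',265.5,270,.044))
```

```text
[0.59250569 0.18829957 0.08897411] 0.003897056336965311 [0.54801068 0.20320211 0.0903168 ] 0.007848224490809791
[0.58962061 0.18584201] [0.54466991 0.19909328] 0.046863229416651976 [0.5962261  0.18667008] [0.552196   0.20402243] 0.04732603348709404
[[0.61737154 0.21168333]
 [0.59269291 0.14555298]
 [0.45512349 0.19757373]
 [0.48336543 0.26524174]] [0.53713834 0.20501294] [np.float64(0.14431265851538994), np.float64(0.07058510592123242), np.float64(0.14707652822387768), np.float64(0.07332507865204356)]
yaw -21.244356800743308 bar -16.425287206027942
bow pred [0.56882782 0.19269317] bow meas [0.56714526 0.19246764] [0.57421105 0.19534625]
lock [0.5383719  0.20582213] dial [0.50109016 0.22031598] dialtop pix [[259.65301061 251.80450414]] [[360.12681007 205.85297037]]
30 [[147.25448497 250.49455141]
 [143.98544421 222.85932432]] [[557.42457821  83.91568147]
 [579.60544755  99.11107466]]
60 [[143.06040095 252.24268119]
 [126.19474386 230.26460937]] [[559.28900896  80.62346379]
 [587.45855481  85.04828493]]
90 [[140.25915707 255.80736132]
 [114.2864188  245.3737098 ]] [[558.83233846  76.97331512]
 [585.40892335  69.54651118]]
120 [[139.60152277 260.23558894]
 [111.45440329 264.17687096]] [[556.18270246  73.94268018]
 [574.109707    56.74753042]]
knob tri (array([ 0.47624619, -0.03433721,  0.03911093]), np.float64(0.0016409718597477643)) [ 0.47362862 -0.0335199 ]
```

The zoom shows the dial pointer at roughly 75–90° from the mark, with the cover knob and pot mouth both clear. I'll refine the cylinders by fitting their silhouettes in both cameras.

```bash
cat > fit.py <<'E'
from h import *
from scipy.optimize import minimize
th=np.linspace(0,2*np.pi,40)
def hullmask(n,xy,rings):
    P=np.array([[xy[0]+r*np.cos(t),xy[1]+r*np.sin(t),z] for r,z in rings for t in th])
    h=cv2.convexHull((proj(n,P)*16).round().astype(np.int32));m=np.zeros((480,640),np.uint8)
    cv2.fillConvexPoly(m,h,255,cv2.LINE_AA,4);return m/255.
def fit(imgs,xy,parts,test,pad=6):
    tg={}
    for n,im in imgs.items():
        m=test(cv2.cvtColor(im,cv2.COLOR_BGR2HSV)).astype(np.uint8)
        roi=cv2.dilate((np.max([hullmask(n,xy,p) for p in parts],0)>0).astype(np.uint8),np.ones((2*pad+1,)*2))
        tg[n]=(m*roi)/255. if m.max()>1 else (m*roi)*1.
    out=[]
    for ns in (list(imgs),)+tuple([n] for n in imgs):
        f=lambda q:sum(np.abs(np.max([hullmask(n,q,p) for p in parts],0)-tg[n]).sum()/tg[n].sum() for n in ns)
        r=minimize(f,xy,method='Nelder-Mead',options=dict(initial_simplex=np.array([xy,np.add(xy,[.008,0]),np.add(xy,[0,.008])]),xatol=2e-4))
        out.append((ns,r.x.round(4),round(r.fun,3)))
    return out
blue=lambda h:cv2.inRange(h,(100,80,20),(125,255,255))
dark=lambda h:cv2.inRange(h,(0,0,0),(180,255,75))
E
python3 - <<'E'
from fit import *
I={n:cv2.imread(f'pics/{n}0.png') for n in('top','scene')}
print(*fit(I,[.557,-.228],[[(.05,.06),(.05,0)]],blue),sep='\n')
print(*fit(I,[.475,-.034],[[(.014,.044),(.014,.012)]],dark,4),sep='\n')
print(*fit(I,[.501,.2203],[[(.018,.089),(.018,.057)],[(.024,.057),(.024,.051)]],dark,3),sep='\n')
E
```

```text
(['top', 'scene'], array([ 0.5588, -0.23  ]), np.float64(0.741))
(['top'], array([ 0.5616, -0.2295]), np.float64(0.591))
(['scene'], array([ 0.5586, -0.2298]), np.float64(0.148))
(['top', 'scene'], array([ 0.4766, -0.0344]), np.float64(1.288))
(['top'], array([ 0.4762, -0.0354]), np.float64(0.893))
(['scene'], array([ 0.4765, -0.0345]), np.float64(0.389))
(['top', 'scene'], array([0.4999, 0.225 ]), np.float64(1.102))
(['top'], array([0.4983, 0.2251]), np.float64(0.714))
(['scene'], array([0.5034, 0.2243]), np.float64(0.354))
```

>>> move_arm(targets=[{"x":223,"y":536,"z":-110,"yaw":62,"claw":-0.4},{"x":223,"y":536,"z":-110,"yaw":62,"claw":-0.4},{"x":223,"y":536,"z":-110,"yaw":62,"claw":-0.4},{"x":223,"y":536,"z":-110,"yaw":62,"claw":-0.4},{"x":223,"y":536,"z":-110,"yaw":62,"claw":-0.4},{"x":223,"y":536,"z":-110,"yaw":62,"claw":-0.4},{"x":223,"y":536,"z":-110,"yaw":62,"claw":-0.4},{"x":223,"y":536,"z":-110,"yaw":62,"claw":-0.4},{"x":223,"y":536,"z":-110,"yaw":62,"claw":-0.4},{"x":223,"y":536,"z":-110,"yaw":62,"claw":-0.4},{"x":223,"y":536,"z":-110,"yaw":62,"claw":-0.4},{"x":223,"y":536,"z":-110,"yaw":62,"claw":-0.4},{"x":223,"y":536,"z":-110,"yaw":62,"claw":-0.4},{"x":223,"y":536,"z":-110,"yaw":62,"claw":-0.4},{"x":223,"y":536,"z":-110,"yaw":62,"claw":-0.4},{"x":223,"y":536,"z":-110,"yaw":62,"claw":-0.4},{"x":223,"y":536,"z":-110,"yaw":62,"claw":-0.4},{"x":223,"y":536,"z":-110,"yaw":62,"claw":-0.4}], squeeze=40)

```text
clock: 1.6
ee_pos: [0.4762, -0.0368, 0.1212]
eef_rot: [0.732, 0.681, -0.0, -0.0]
ft_force: [-0.2, -0.1, 0.7]
grip_width: 0.06
gripper_force: 0.0
```

>>> move_arm(targets=[{"x":0,"y":0,"z":-40,"yaw":0,"claw":-0.4},{"x":0,"y":0,"z":-75,"yaw":0,"claw":-0.4},{"x":0,"y":0,"z":-92,"yaw":0,"claw":-0.4},{"x":0,"y":0,"z":-102,"yaw":0,"claw":-0.4},{"x":0,"y":0,"z":-102,"yaw":0,"claw":-0.4},{"x":0,"y":0,"z":-102,"yaw":0,"claw":-0.4}])

```text
clock: 2.1
ee_pos: [0.4768, -0.0362, 0.0198]
eef_rot: [0.732, 0.681, -0.0, 0.0]
ft_force: [0.4, -0.1, 0.8]
grip_width: 0.0595
gripper_force: 0.0
```

Run:
```python
from h import *
a=manip.camera('scene')[:,:,::-1];cv2.imwrite('pics/c1.png',crop(a,200,200,130,110,4.5))
print(manip.read_state()['ee_pos'],manip.read_state()['ft_force'])
```

```text
[ 0.47753427 -0.03593243  0.02052399] [-0.4265066  -0.38284148  0.27623333]
```

View pics/c1.png

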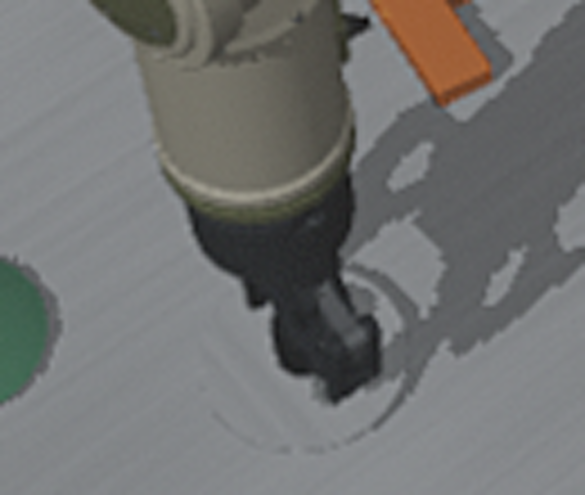

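The fingers stand astride the knob, at crop position (330,360). Close and lift.

>>> move_arm(targets=[{"x":0,"y":1,"z":-1,"yaw":0,"claw":1},{"x":0,"y":1,"z":-1,"yaw":0,"claw":1},{"x":0,"y":1,"z":-1,"yaw":0,"claw":1},{"x":0,"y":1,"z":-1,"yaw":0,"claw":1},{"x":0,"y":1,"z":-1,"yaw":0,"claw":1},{"x":0,"y":1,"z":-1,"yaw":0,"claw":1},{"x":0,"y":1,"z":-1,"yaw":0,"claw":1},{"x":0,"y":1,"z":-1,"yaw":0,"claw":1},{"x":0,"y":1,"z":-1,"yaw":0,"claw":1},{"x":0,"y":1,"z":-1,"yaw":0,"claw":1},{"x":0,"y":1,"z":20,"yaw":0,"claw":1},{"x":0,"y":1,"z":50,"yaw":0,"claw":1},{"x":0,"y":1,"z":80,"yaw":0,"claw":1},{"x":0,"y":1,"z":100,"yaw":0,"claw":1},{"x":0,"y":1,"z":100,"yaw":0,"claw":1}], squeeze=50)

```text
clock: 3.4
ee_pos: [0.4795, -0.0341, 0.1241]
eef_rot: [0.732, 0.682, 0.002, 0.003]
ft_force: [0.4, -0.3, -1.5]
grip_width: 0.0264
gripper_force: 49.7
```

Run:
```python
from fit import *
for i in range(2):s=manip.read_state()
a=manip.camera('scene')[:,:,::-1];cv2.imwrite('pics/c2.png',crop(a,200,150,130,110,4.5))
s=manip.read_state();print(s['ee_pos'],s['ft_force'],s['ft_torque'],s['grip_width'],s['gripper_force'])
```

```text
[ 0.4782737  -0.03429903  0.12170675] [-0.22895528  0.57796443 -2.39177628] [-0.01980269 -0.0428522   0.0344287 ] 0.02594442606642373 49.73254859447479
```

View pics/c2.png

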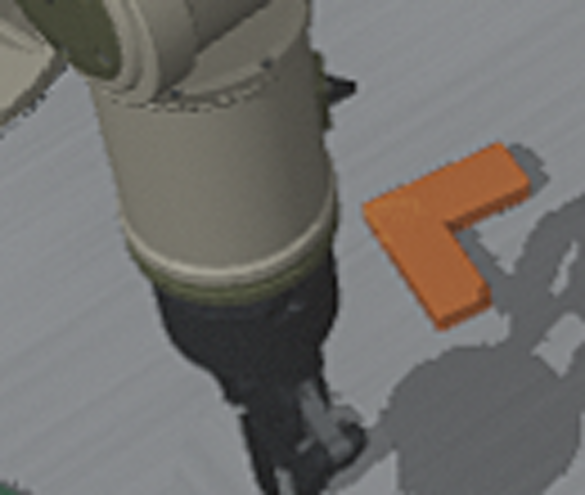

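The cover is held: the round shadow has lifted clear of the bench and the wrist reads about -2.4 N. Moving over the pot.

>>> move_arm(targets=[{"x":20,"y":-45,"z":0,"yaw":-4,"claw":1},{"x":40,"y":-90,"z":0,"yaw":-8,"claw":1},{"x":56,"y":-130,"z":0,"yaw":-12,"claw":1},{"x":70,"y":-165,"z":0,"yaw":-16,"claw":1},{"x":78,"y":-187,"z":0,"yaw":-18,"claw":1},{"x":80.5,"y":-195.5,"z":0,"yaw":-18,"claw":1},{"x":80.5,"y":-195.5,"z":0,"yaw":-18,"claw":1},{"x":80.5,"y":-195.5,"z":-10,"yaw":-18,"claw":1},{"x":80.5,"y":-195.5,"z":-20,"yaw":-18,"claw":1},{"x":80.5,"y":-195.5,"z":-30,"yaw":-18,"claw":1},{"x":80.5,"y":-195.5,"z":-32,"yaw":-18,"claw":1},{"x":80.5,"y":-195.5,"z":-32,"yaw":-18,"claw":1},{"x":80.5,"y":-195.5,"z":-32,"yaw":-18,"claw":1},{"x":80.5,"y":-195.5,"z":-32,"yaw":-18,"claw":1},{"x":80.5,"y":-195.5,"z":-32,"yaw":-18,"claw":1}])

```text
clock: 4.7
ee_pos: [0.5576, -0.2297, 0.088]
eef_rot: [0.829, 0.559, 0.0, 0.0]
ft_force: [-0.4, 0.4, -1.7]
grip_width: 0.0264
gripper_force: 50.0
```

Run:
```python
from fit import *
a=manip.camera('scene')[:,:,::-1];b=manip.camera('top')[:,:,::-1]
cv2.imwrite('pics/c3.png',np.hstack([crop(a,165,290,100,110,4),crop(b,400,180,100,110,4)]))
s=manip.read_state();print(s['ee_pos'],s['eef_rot'],s['ft_force'],s['ft_torque'],s['grip_width'],s['gripper_force'])
```

```text
[ 0.55743338 -0.22979216  0.08782519] [8.29321556e-01 5.58771471e-01 2.49009944e-04 3.70579206e-04] [-0.20901744  0.49112367 -2.26680326] [ 0.04084866 -0.03354968 -0.01807514] 0.0263847161008945 49.99820530414581
```

View pics/c3.png

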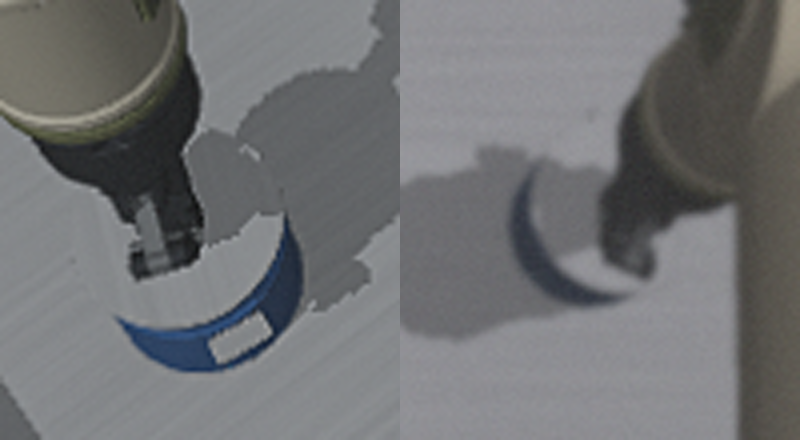

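The cover sits about 1 cm above the rim and looks centred, with the pot's blue wall showing evenly below it. Lowering slowly.

>>> move_arm(targets=[{"x":1,"y":0,"z":-3,"yaw":0,"claw":1},{"x":1,"y":0,"z":-6,"yaw":0,"claw":1},{"x":1,"y":0,"z":-9,"yaw":0,"claw":1},{"x":1,"y":0,"z":-12,"yaw":0,"claw":1},{"x":1,"y":0,"z":-15,"yaw":0,"claw":1},{"x":1,"y":0,"z":-16,"yaw":0,"claw":1},{"x":1,"y":0,"z":-16,"yaw":0,"claw":1},{"x":1,"y":0,"z":-16,"yaw":0,"claw":1}])

```text
clock: 5.47
ee_pos: [0.558, -0.2296, 0.0716]
eef_rot: [0.829, 0.559, -0.0, -0.0]
ft_force: [-3.5, 1.2, 5.2]
grip_width: 0.0261
gripper_force: 50.7
```

>>> move_arm(targets=[{"x":0,"y":0,"z":0,"yaw":0,"claw":0.3},{"x":0,"y":0,"z":0,"yaw":0,"claw":-0.2},{"x":0,"y":0,"z":0,"yaw":0,"claw":-0.4},{"x":0,"y":0,"z":0,"yaw":0,"claw":-0.4},{"x":0,"y":0,"z":0,"yaw":0,"claw":-0.4},{"x":0,"y":0,"z":20,"yaw":0,"claw":-0.4},{"x":0,"y":0,"z":50,"yaw":0,"claw":-0.4},{"x":0,"y":0,"z":90,"yaw":0,"claw":-0.4},{"x":-10,"y":35,"z":110,"yaw":7,"claw":-0.4},{"x":-20,"y":70,"z":110,"yaw":14,"claw":-0.4},{"x":-30,"y":110,"z":110,"yaw":21,"claw":-0.4},{"x":-35,"y":150,"z":110,"yaw":28,"claw":-0.4},{"x":-40,"y":190,"z":110,"yaw":35,"claw":-0.4},{"x":-40,"y":190,"z":110,"yaw":42,"claw":-0.4},{"x":-40,"y":190,"z":110,"yaw":42,"claw":-0.4}])

```text
clock: 6.72
ee_pos: [0.518, -0.0364, 0.1819]
eef_rot: [0.569, 0.822, 0.0, 0.0]
ft_force: [0.2, 0.1, 0.7]
grip_width: 0.0596
gripper_force: 0.0
```

Run:
```python
from fit import *
a=manip.camera('scene')[:,:,::-1];b=manip.camera('top')[:,:,::-1]
cv2.imwrite('pics/scene4.png',a);cv2.imwrite('pics/top4.png',b)
cv2.imwrite('pics/c4.png',np.vstack([np.hstack([crop(a,165,290,100,75,4),crop(b,400,185,100,75,4)]),np.hstack([crop(a,330,190,80,60,5),crop(b,230,205,80,60,5)])]))
s=manip.read_state();print(s['ee_pos'],s['eef_rot'],s['ft_force'],s['grip_width'])
I={'scene':a,'top':b}
for z in(.104,.096):print(*fit(I,[.5586,-.2297],[[(.014,z),(.014,z-.032)]],dark,4),sep='\n')
```

```text
[ 0.51820173 -0.0403871   0.18131963] [ 5.75733091e-01  8.17637655e-01 -1.79583874e-04  2.01269562e-04] [ 0.46439056 -0.1986247  -0.22415515] 0.059758503209965994
(['scene', 'top'], array([ 0.56  , -0.2303]), np.float64(2.782))
(['scene'], array([ 0.5616, -0.2303]), np.float64(0.265))
(['top'], array([ 0.5546, -0.2275]), np.float64(2.506))
(['scene', 'top'], array([ 0.5586, -0.2297]), np.float64(2.701))
(['scene'], array([ 0.5589, -0.2305]), np.float64(0.246))
(['top'], array([ 0.5586, -0.2296]), np.float64(2.452))
```

View pics/c4.png

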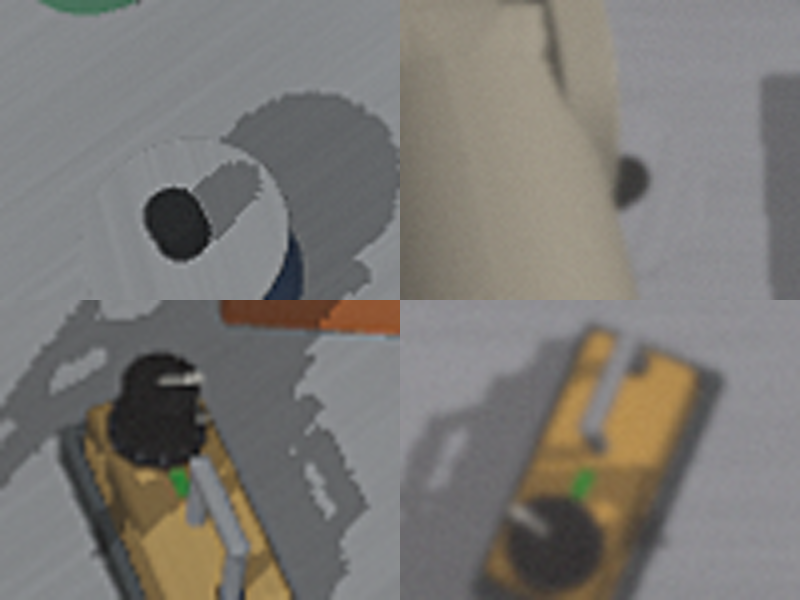

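The cover sits on the pot with its knob upright, at crop position (177,222). The dial pointer is clear in both views; I'll measure it and the dial axis numerically.

```bash
cat > ptr.py <<'E'
from h import *
def ptr(I,D):
    for n,im in I.items():
        c=proj(n,[*D,.089])[0];h=cv2.cvtColor(im,cv2.COLOR_BGR2HSV)
        v=im.min(2).astype(float);yy,xx=np.mgrid[:480,:640]
        m=((xx-c[0])**2+(yy-c[1])**2<10**2)&(v>95)&(h[...,1]<70)
        p=np.array([at(n,x,y,.090) for y,x in zip(*np.nonzero(m))]);w=v[m]
        mu=np.average(p,0,w);e,V=np.linalg.eigh(np.cov(p.T,aweights=w));d=V[:,1]
        d*=np.sign(d@(mu-D));a=np.degrees(np.arctan2(d[1],d[0]))
        print(n,len(p),'mu',mu,'axisdir',a,'mu-D dir',np.degrees(np.arctan2(*(mu-D)[::-1])),np.linalg.norm(mu-D),np.sqrt(e)*1e3)
        g=cv2.inRange(h,(45,120,60),(80,255,255));g[((xx-c[0])**2+(yy-c[1])**2>22**2)]=0
        y,x=np.nonzero(g);print('  green',len(x),at(n,x.mean(),y.mean(),.052) if len(x) else '')
E
python3 - <<'E'
from ptr import *
I={n:cv2.imread(f'pics/{n}0.png') for n in('top','scene')}
print('flange top',at('top',260.4,253.6,.054))
ptr(I,np.r_[.501,.2215])
# brass fit: top-face rectangle
from scipy.optimize import minimize
def poly(n,q,b):
    c,s=np.cos(q[2]),np.sin(q[2]);P=[[q[0]+c*x-s*y,q[1]+s*x+c*y,z] for x,y,z in b]
    h=cv2.convexHull((proj(n,P)*16).round().astype(np.int32));m=np.zeros((480,640),np.uint8);cv2.fillConvexPoly(m,h,255,cv2.LINE_AA,4);return m/255.
b=[(x,y,z) for x in(-.065,.065) for y in(-.028,.028) for z in(.024,.051)]
db=[(-.04+r*np.cos(t),r*np.sin(t),z) for r,z in((.018,.089),(.024,.051),(.024,.057)) for t in np.linspace(0,6.3,25)]
sb=[(x,y,z) for x in(.007,.061) for y in(-.005,.005) for z in(.05,.096)]
for ns in(['top'],['scene'],['top','scene']):
    tg={n:cv2.inRange(cv2.cvtColor(I[n],cv2.COLOR_BGR2HSV),(12,90,50),(28,255,255))/255. for n in ns}
    def f(q):
        t=0
        for n in ns:
            w=1-np.maximum(poly(n,q,db),poly(n,q,sb));big=cv2.dilate(poly(n,[.538,.206,-.37],b),np.ones((13,13)))>0
            t+=(w*np.abs(poly(n,q,b)-tg[n])*big).sum()+.3*((1-w)*tg[n]).sum()
        return t
    r=minimize(f,[.538,.206,-.37],method='Nelder-Mead',options=dict(initial_simplex=[[.538,.206,-.37],[.544,.206,-.37],[.538,.212,-.37],[.538,.206,-.30]],xatol=1e-4))
    q=r.x;print(ns,q[:2],np.degrees(q[2]),r.fun,'dial',q[:2]-.04*np.r_[np.cos(q[2]),np.sin(q[2])],'bow',q[:2]+.034*np.r_[np.cos(q[2]),np.sin(q[2])])
E
```

```text
flange top [0.50305664 0.22325481]
top 23 mu [0.50865953 0.23029744] axisdir 56.02751991023905 mu-D dir 48.95539101803023 0.011664616371124514 [1.75345823 5.61308272]
  green 11 [0.5321091  0.21146727]
scene 120 mu [0.49188637 0.22830889] axisdir 58.76455890334804 mu-D dir 143.23618892302923 0.011376257242319821 [ 9.84016247 13.79462757]
  green 10 [0.53096298 0.21195836]
['top'] [0.54279122 0.20790987] -22.75234333370973 227.2277816224529 dial [0.50590382 0.22337981] bow [0.57414552 0.19476041]
['scene'] [0.54004305 0.20740301] -22.47480681082353 157.340738177624 dial [0.50308114 0.2226941 ] bow [0.57146067 0.19440559]
['top', 'scene'] [0.54018802 0.20786852] -22.777924110628728 396.26522875816994 dial [0.50330753 0.22335493] bow [0.57153644 0.19470506]
```

>>> move_arm(targets=[{"x":-15,"y":263,"z":0,"yaw":87,"claw":-0.4},{"x":-15,"y":263,"z":0,"yaw":87,"claw":-0.4},{"x":-15,"y":263,"z":0,"yaw":87,"claw":-0.4},{"x":-15,"y":263,"z":0,"yaw":87,"claw":-0.4},{"x":-15,"y":263,"z":0,"yaw":87,"claw":-0.4},{"x":-15,"y":263,"z":0,"yaw":87,"claw":-0.4},{"x":-15,"y":263,"z":0,"yaw":87,"claw":-0.4},{"x":-15,"y":263,"z":0,"yaw":87,"claw":-0.4},{"x":-15,"y":263,"z":0,"yaw":87,"claw":-0.4},{"x":-15,"y":263,"z":0,"yaw":87,"claw":-0.4},{"x":-15,"y":263,"z":0,"yaw":87,"claw":-0.4},{"x":-15,"y":263,"z":0,"yaw":87,"claw":-0.4},{"x":-15,"y":263,"z":0,"yaw":87,"claw":-0.4},{"x":-15,"y":263,"z":0,"yaw":87,"claw":-0.4},{"x":-15,"y":263,"z":0,"yaw":87,"claw":-0.4},{"x":-15,"y":263,"z":0,"yaw":87,"claw":-0.4},{"x":-15,"y":263,"z":-40,"yaw":87,"claw":-0.4},{"x":-15,"y":263,"z":-60,"yaw":87,"claw":-0.4},{"x":-15,"y":263,"z":-60,"yaw":87,"claw":-0.4},{"x":-15,"y":263,"z":-60,"yaw":87,"claw":-0.4}])

```text
clock: 8.48
ee_pos: [0.5026, 0.223, 0.1209]
eef_rot: [-0.147, 0.989, -0.0, -0.001]
ft_force: [0.3, 0.3, 0.6]
grip_width: 0.0597
gripper_force: 0.0
```

Run:
```python
from fit import *
a=manip.camera('scene')[:,:,::-1]
cv2.imwrite('pics/c5.png',crop(a,320,150,100,110,5))
s=manip.read_state();q=s['eef_rot'];print(s['ee_pos'],np.degrees(2*np.arctan2(q[1],q[0]))-90,s['qpos'][6],s['ft_force'],s['grip_width'])
print((proj('scene',[*s['ee_pos']])-[320,150])*5, (proj('scene',[.5033,.2232,.089])-[320,150])*5)
```

```text
[0.50339549 0.22367204 0.12221328] 106.87742746818722 1.079184411955606 [0.29556533 0.15318682 0.43254839] 0.05984335448570775
[[213.25425974 234.29295783]] [[208.57338144 278.96144414]]
```

View pics/c5.png

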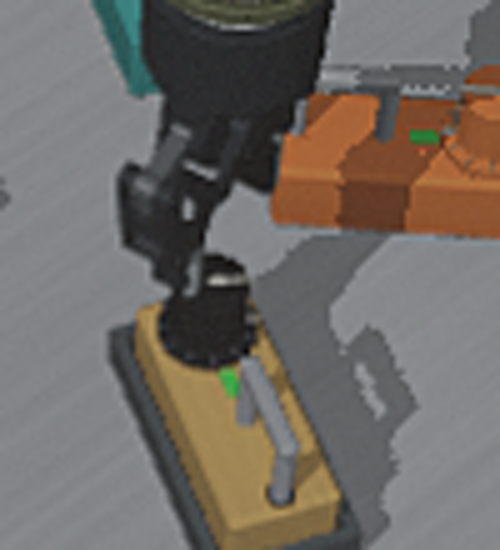

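The open fingers stand over the dial, whose top centre is near crop position (218,275). Lower and grip.

>>> move_arm(targets=[{"x":0,"y":0,"z":-30,"yaw":0,"claw":-0.4},{"x":0,"y":0,"z":-50,"yaw":0,"claw":-0.4},{"x":0,"y":0,"z":-60,"yaw":0,"claw":-0.4},{"x":0,"y":0,"z":-60,"yaw":0,"claw":-0.4},{"x":0,"y":0,"z":-60,"yaw":0,"claw":1},{"x":0,"y":0,"z":-60,"yaw":0,"claw":1},{"x":0,"y":0,"z":-60,"yaw":0,"claw":1},{"x":0,"y":0,"z":-60,"yaw":0,"claw":1},{"x":0,"y":0,"z":-60,"yaw":0,"claw":1},{"x":0,"y":0,"z":-60,"yaw":0,"claw":1},{"x":0,"y":0,"z":-60,"yaw":0,"claw":1},{"x":0,"y":0,"z":-60,"yaw":0,"claw":1}], squeeze=30)

```text
clock: 9.53
ee_pos: [0.5042, 0.2238, 0.0632]
eef_rot: [-0.147, 0.989, 0.0, 0.001]
ft_force: [-1.1, -0.8, 7.2]
grip_width: 0.0348
gripper_force: 29.9
```

>>> move_arm(targets=[{"x":0,"y":0,"z":0,"yaw":-6,"claw":1},{"x":0,"y":0,"z":0,"yaw":-12,"claw":1},{"x":0,"y":0,"z":0,"yaw":-18,"claw":1},{"x":0,"y":0,"z":0,"yaw":-24,"claw":1},{"x":0,"y":0,"z":0,"yaw":-30,"claw":1},{"x":0,"y":0,"z":0,"yaw":-36,"claw":1},{"x":0,"y":0,"z":0,"yaw":-42,"claw":1},{"x":0,"y":0,"z":0,"yaw":-48,"claw":1},{"x":0,"y":0,"z":0,"yaw":-54,"claw":1},{"x":0,"y":0,"z":0,"yaw":-60,"claw":1},{"x":0,"y":0,"z":0,"yaw":-66,"claw":1},{"x":0,"y":0,"z":0,"yaw":-72,"claw":1},{"x":0,"y":0,"z":0,"yaw":-78,"claw":1},{"x":0,"y":0,"z":0,"yaw":-80,"claw":1},{"x":0,"y":0,"z":0,"yaw":-80,"claw":1},{"x":0,"y":0,"z":0,"yaw":-80,"claw":1},{"x":0,"y":0,"z":0,"yaw":-80,"claw":1}])

```text
clock: 10.95
ee_pos: [0.5037, 0.2227, 0.0632]
eef_rot: [0.523, 0.852, -0.0, 0.001]
ft_force: [-4.6, -5.0, 10.1]
grip_width: 0.035
gripper_force: 30.4
```

Run:
```python
from h import *
s=manip.read_state();q=s['eef_rot'];print(s['ee_pos'],np.degrees(2*np.arctan2(q[1],q[0]))-90,s['ft_force'],s['ft_torque'],s['grip_width'])
```

```text
[0.50367155 0.22268906 0.06319931] 26.90988845057177 [-4.63764615 -5.02906953 10.07512705] [-1.18807115  1.01824395  0.10141982] 0.03503812233159256
```

>>> move_arm(targets=[{"x":0,"y":0,"z":0,"yaw":0,"claw":0},{"x":0,"y":0,"z":0,"yaw":0,"claw":-0.3},{"x":0,"y":0,"z":0,"yaw":0,"claw":-0.3},{"x":0,"y":0,"z":0,"yaw":0,"claw":-0.3},{"x":0,"y":0,"z":0,"yaw":0,"claw":-0.3},{"x":0,"y":0,"z":20,"yaw":0,"claw":-0.3},{"x":0,"y":0,"z":50,"yaw":0,"claw":-0.3},{"x":0,"y":0,"z":75,"yaw":0,"claw":-0.3},{"x":0,"y":0,"z":90,"yaw":7,"claw":-0.3},{"x":0,"y":-35,"z":90,"yaw":14,"claw":-0.3},{"x":0,"y":-75,"z":90,"yaw":21,"claw":-0.3},{"x":0,"y":-110,"z":90,"yaw":28,"claw":-0.3},{"x":0,"y":-140,"z":90,"yaw":35,"claw":-0.3},{"x":0,"y":-150,"z":90,"yaw":40,"claw":-0.3},{"x":0,"y":-150,"z":90,"yaw":40,"claw":-0.3},{"x":0,"y":-150,"z":90,"yaw":40,"claw":-0.3}])

```text
clock: 12.28
ee_pos: [0.5032, 0.0727, 0.1513]
eef_rot: [0.202, 0.979, 0.0, -0.0]
ft_force: [-0.8, 1.1, 0.4]
grip_width: 0.0555
gripper_force: 0.0
```

Run:
```python
from ptr import *
a=manip.camera('scene')[:,:,::-1];b=manip.camera('top')[:,:,::-1]
cv2.imwrite('pics/c6.png',np.hstack([crop(a,330,185,80,85,5),crop(b,230,195,80,85,5)]))
s=manip.read_state();q=s['eef_rot'];print(s['ee_pos'],np.degrees(2*np.arctan2(q[1],q[0]))-90,s['qpos'][6],s['ft_force'],s['grip_width'])
ptr({'top':b},np.r_[.5033,.2232])
```

```text
[0.50301257 0.07478439 0.1513826 ] 66.86634588669364 0.8076363295235565 [-0.13809421  0.69189203 -0.03772821] 0.05537521943895589
top 20 mu [0.51475455 0.21912366] axisdir -75.48455980908665 mu-D dir -19.589163695792294 0.01215826066552499 [3.12165946 6.23296192]
  green 11 [0.5323264  0.21169105]
```

View pics/c6.png

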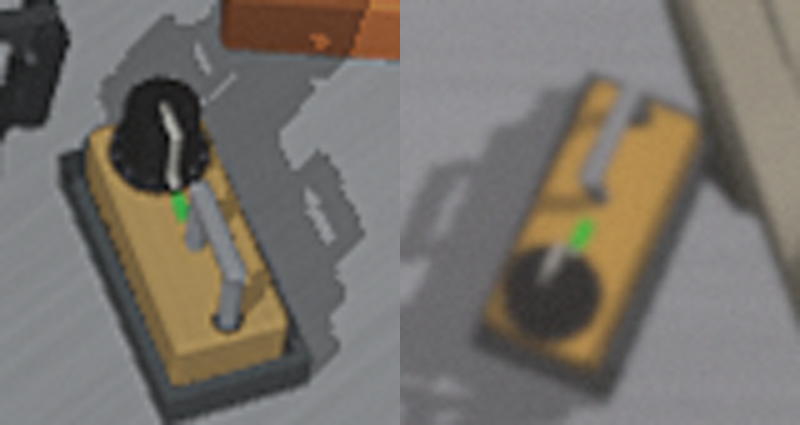

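The pointer faces the green mark in both views and the lock is still in its nest. Now the bow.

>>> move_arm(targets=[{"x":20,"y":36,"z":0,"yaw":0,"claw":-0.3},{"x":40,"y":72,"z":0,"yaw":0,"claw":-0.3},{"x":58,"y":104,"z":0,"yaw":0,"claw":-0.3},{"x":68.5,"y":120,"z":0,"yaw":0.5,"claw":-0.3},{"x":68.5,"y":120,"z":0,"yaw":0.5,"claw":-0.3},{"x":68.5,"y":120,"z":0,"yaw":0.5,"claw":-0.3},{"x":68.5,"y":120,"z":-30,"yaw":0.5,"claw":-0.3},{"x":68.5,"y":120,"z":-60,"yaw":0.5,"claw":-0.3},{"x":68.5,"y":120,"z":-75,"yaw":0.5,"claw":-0.3},{"x":68.5,"y":120,"z":-79,"yaw":0.5,"claw":-0.3},{"x":68.5,"y":120,"z":-79,"yaw":0.5,"claw":-0.3},{"x":68.5,"y":120,"z":-79,"yaw":0.5,"claw":-0.3}])

```text
clock: 13.38
ee_pos: [0.572, 0.1934, 0.0734]
eef_rot: [0.196, 0.981, 0.0, 0.0]
ft_force: [-1.1, -0.1, 1.3]
grip_width: 0.0559
gripper_force: 0.0
```

Run:
```python
from h import *
a=manip.camera('scene')[:,:,::-1]
cv2.imwrite('pics/c7.png',crop(a,320,150,100,110,5))
s=manip.read_state();q=s['eef_rot'];print(s['ee_pos'],np.degrees(2*np.arctan2(q[1],q[0]))-90,s['ft_force'],s['grip_width'])
```

```text
[0.57240835 0.19361852 0.07394011] 67.40898766994371 [-0.7037918  -0.08953986  0.9219076 ] 0.0554770221448276
```

View pics/c7.png

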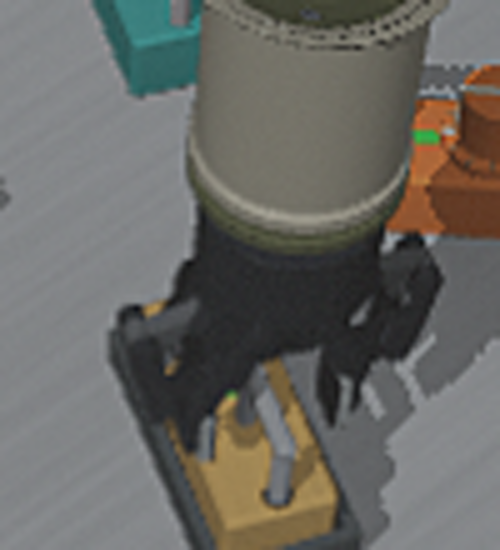

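The bar runs between the two fingers, with its ends at crop positions (250,375) and (290,445). Close and draw the shackle.

>>> move_arm(targets=[{"x":0,"y":0,"z":-1,"yaw":0,"claw":1},{"x":0,"y":0,"z":-1,"yaw":0,"claw":1},{"x":0,"y":0,"z":-1,"yaw":0,"claw":1},{"x":0,"y":0,"z":-1,"yaw":0,"claw":1},{"x":0,"y":0,"z":-1,"yaw":0,"claw":1},{"x":0,"y":0,"z":-1,"yaw":0,"claw":1},{"x":0,"y":0,"z":-1,"yaw":0,"claw":1},{"x":0,"y":0,"z":-1,"yaw":0,"claw":1},{"x":0,"y":0,"z":-1,"yaw":0,"claw":1},{"x":0,"y":0,"z":-1,"yaw":0,"claw":1},{"x":0,"y":0,"z":-1,"yaw":0,"claw":1},{"x":0,"y":0,"z":-1,"yaw":0,"claw":1}], squeeze=110)

```text
clock: 14.43
ee_pos: [0.5722, 0.194, 0.072]
eef_rot: [0.195, 0.981, 0.001, 0.001]
ft_force: [0.8, 2.8, 5.3]
grip_width: 0.008
gripper_force: 107.9
```

>>> move_arm(targets=[{"x":0,"y":0,"z":4,"yaw":0,"claw":1},{"x":0,"y":0,"z":8,"yaw":0,"claw":1},{"x":0,"y":0,"z":12,"yaw":0,"claw":1},{"x":0,"y":0,"z":16,"yaw":0,"claw":1},{"x":0,"y":0,"z":20,"yaw":0,"claw":1},{"x":0,"y":0,"z":20,"yaw":0,"claw":1},{"x":0,"y":0,"z":20,"yaw":0,"claw":1}])

```text
clock: 15.02
ee_pos: [0.5717, 0.1933, 0.0915]
eef_rot: [0.196, 0.981, 0.0, 0.0]
ft_force: [1.5, 1.6, -0.4]
grip_width: 0.0076
gripper_force: 107.6
```

>>> move_arm(targets=[{"x":0,"y":0,"z":3,"yaw":0,"claw":1},{"x":0,"y":0,"z":6,"yaw":0,"claw":1},{"x":0,"y":0,"z":9,"yaw":0,"claw":1},{"x":0,"y":0,"z":12,"yaw":0,"claw":1},{"x":0,"y":0,"z":16,"yaw":0,"claw":1},{"x":0,"y":0,"z":22,"yaw":0,"claw":1},{"x":0,"y":0,"z":30,"yaw":0,"claw":1},{"x":0,"y":0,"z":40,"yaw":0,"claw":1},{"x":0,"y":0,"z":55,"yaw":0,"claw":1},{"x":0,"y":0,"z":75,"yaw":0,"claw":1},{"x":0,"y":0,"z":100,"yaw":0,"claw":1},{"x":0,"y":0,"z":130,"yaw":0,"claw":1},{"x":0,"y":0,"z":155,"yaw":0,"claw":1},{"x":0,"y":0,"z":175,"yaw":0,"claw":1},{"x":0,"y":0,"z":180,"yaw":0,"claw":1},{"x":0,"y":0,"z":180,"yaw":0,"claw":1},{"x":0,"y":0,"z":180,"yaw":0,"claw":1}])

```text
clock: 16.43
ee_pos: [0.5713, 0.193, 0.2706]
eef_rot: [0.196, 0.981, -0.0, -0.0]
ft_force: [-0.9, -0.5, -6.4]
grip_width: 0.0073
gripper_force: 107.9
```

Run:
```python
from h import *
a=manip.camera('scene')[:,:,::-1]
cv2.imwrite('pics/c8.png',crop(a,300,80,160,180,3.2))
s=manip.read_state();q=s['eef_rot'];print(s['ee_pos'],q,s['ft_force'],s['ft_torque'],s['grip_width'],s['gripper_force'],s['qpos'])
```

```text
[0.57105344 0.1927956  0.26968799] [ 1.95621534e-01  9.80678673e-01 -7.59321863e-04 -9.89951828e-04] [-0.0295969   1.15926872 -5.95926438] [-0.09236867 -0.09861138 -0.04142762] 0.007936919220346906 107.85914182662964 [ 0.13680175  0.40945144 -0.72487081  1.34027289  0.26774192  1.49265649
  0.60940307]
```

View pics/c8.png

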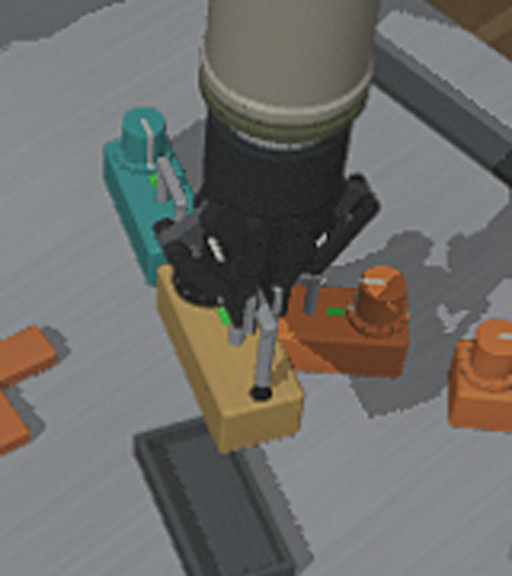

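The lock hangs level from the bow with the shackle drawn and the nest empty below it. Carrying it over the pot.

>>> move_arm(targets=[{"x":0,"y":-8,"z":0,"yaw":-1,"claw":1},{"x":0,"y":-24,"z":0,"yaw":-3,"claw":1},{"x":-1,"y":-48,"z":0,"yaw":-5,"claw":1},{"x":-1,"y":-76,"z":0,"yaw":-8,"claw":1},{"x":-1,"y":-104,"z":0,"yaw":-11,"claw":1},{"x":-2,"y":-132,"z":0,"yaw":-14,"claw":1},{"x":-2,"y":-160,"z":0,"yaw":-17,"claw":1},{"x":-3,"y":-188,"z":0,"yaw":-20,"claw":1},{"x":-3,"y":-216,"z":0,"yaw":-23,"claw":1},{"x":-4,"y":-244,"z":0,"yaw":-26,"claw":1},{"x":-4,"y":-272,"z":0,"yaw":-29,"claw":1},{"x":-4,"y":-300,"z":0,"yaw":-32,"claw":1},{"x":-5,"y":-328,"z":0,"yaw":-35,"claw":1},{"x":-5,"y":-356,"z":0,"yaw":-38,"claw":1},{"x":-5,"y":-382,"z":0,"yaw":-41,"claw":1},{"x":-6,"y":-404,"z":0,"yaw":-43,"claw":1},{"x":-6,"y":-420,"z":0,"yaw":-45,"claw":1},{"x":-6,"y":-432,"z":0,"yaw":-45,"claw":1},{"x":-6,"y":-438,"z":0,"yaw":-45,"claw":1},{"x":-6,"y":-438,"z":0,"yaw":-45,"claw":1}])

```text
clock: 18.15
ee_pos: [0.5656, -0.2457, 0.2709]
eef_rot: [0.556, 0.831, -0.0, -0.0]
ft_force: [0.1, -0.4, -6.6]
grip_width: 0.0077
gripper_force: 107.8
```

>>> move_arm(targets=[{"x":0,"y":0,"z":0,"yaw":0,"claw":1},{"x":0,"y":0,"z":0,"yaw":0,"claw":1},{"x":0,"y":0,"z":0,"yaw":0,"claw":1},{"x":0,"y":0,"z":0,"yaw":0,"claw":1},{"x":0,"y":0,"z":0,"yaw":0,"claw":1},{"x":0,"y":0,"z":0,"yaw":0,"claw":1},{"x":0,"y":0,"z":0,"yaw":0,"claw":1},{"x":0,"y":0,"z":0,"yaw":0,"claw":1}])

```text
clock: 18.82
ee_pos: [0.5656, -0.2447, 0.2713]
eef_rot: [0.556, 0.831, -0.0, -0.0]
ft_force: [-0.3, -0.4, -5.5]
grip_width: 0.0076
gripper_force: 107.8
```

Run:
```python
from h import *
a=manip.camera('scene')[:,:,::-1]
cv2.imwrite('pics/c9.png',crop(a,110,180,200,230,2.6))
s=manip.read_state();q=s['eef_rot'];print(s['ee_pos'],q,s['ft_force'],s['ft_torque'],s['grip_width'],s['gripper_force'],abs(s['joint_velocities']).max())
```

```text
[ 0.56561755 -0.24468121  0.27127043] [ 5.55995669e-01  8.31185186e-01 -1.54183262e-05 -4.62999078e-05] [ 0.63036172  0.88081212 -5.65826047] [-0.11131291 -0.09858972  0.02695103] 0.007635374501104034 107.82405853271484 0.0016025857698532694
```

View pics/c9.png

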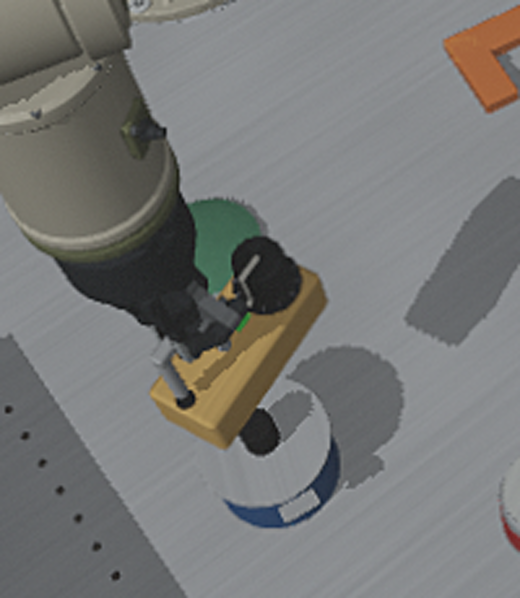

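The lock hangs level and still above the covered pot, and the cover sits flat on the rim. Handing in.

```bash
python3 -c "
from rig import manip
print(manip.sign_off())"
```

```text
the job is handed in; nothing more can be done
None
```

The job is handed in, at about 19 s of the 72 s: the cover is seated on the pot, the dial is at the green mark, and the opened lock hangs by its bow, level and still, about 8 cm above the cover's knob.

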